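# Make up two battery hardware kits

### The arm

A 6-joint arm with a two-finger parallel gripper is mounted at the origin on the work surface. World frame = base frame: x ahead of the robot, y to its left, z up, the work surface at z = 0. Lengths are in mm, angles in rad, forces in N, time in s.
With the tool pointing down it reaches from about 400 to 925 mm from the base axis. Payload 12.5 kg.
Tool frame: the origin (TCP) lies on the centre line of the jaws, within the pads' length; the fingertips stand 17 mm ahead of it and the grasp point (between the pads) lies 2 mm behind it; z points along the fingers, y is the line along which they close (so a half turn about z gives the same grasp; the last joint's range is limited). The gripper opens to 95 mm and grips with 3 to 60 N. Pads are 20 mm wide; open, the fingers measure 119 mm over their backs; the gripper's body (75 mm by 180 mm) begins 59 mm behind the grasp point.
Start: joints at [-1.341, 0.491, 1.559, -0, 1.092, -0.106], TCP at [205.976, -590.101, 231.661] pointing down, gripper open.
Joint ranges: [-3.1, 3.1], [-0.84, 2.19], [0.05, 2.79], [-1.13, 4.28], [0.06, 2.93], [-2.69, 2.69]. Speed limits (rad/s): [2.22, 2.22, 2.79, 3.14, 3.14, 3.14].

### API

Orientations are given as [roll, pitch, yaw] about the fixed x, y, z axes, in that order (R = Rz(yaw) Ry(pitch) Rx(roll)).
In Python, from cell import env gives the robot as it stands.
- The arm moves only by the tool drive_tool, never from a script. Its argument "deltas" is text: rows parted by semicolons, each of 4 numbers parted by spaces: the shift along the world's x, y, z normalised to -1 to 1, where 1 is 100 mm, then the turn about the world's z normalised to -1 to 1, where 1 is 180 degrees. A call has 1 to 10 rows; each row shifts and turns the commanded pose from where the row before left it; what a row does not reach is not made up. A row lasts 1/12 s, in which the tool goes at most 41.7 mm and 7.16 degrees, less where a joint would pass 70% of its speed; a pose out of reach is approached as far as the arm can. A call with a number of a shift or a turn outside -1 to 1 is refused whole. A call with a gripper value outside its range is refused whole. "gripper" is the closure, from 0 (fully open) to 1 (shut), set as the call begins (left out, the last holds). The fingers move at their own pace and stop on an object; the grip force is fixed at half the most. Time passes only in rows, so rows that do not move let the fingers close. It gives the time, the measured TCP pose, the force, the opening and the grip force at its end, in the units of the state.
- env.state(): the state, without advancing time (a new reading comes with each control period).
- env.read_camera(name): name is "scene" or "top" or "wrist"; returns (picture, depth): 384x512x3 uint8, red, green, blue; 384x512 float32, mm along the optical axis (not along the pixel's ray), 0 where there is no reading.
- env.camera_params(name): a dict with "mtx" (3x3 intrinsics, pixels), "k1" (the pictures are not rectified: a ray, as slopes to the right and down, at radius r is drawn at 1 + k1 r^2 times it, then the intrinsics apply), "camera_from_world" (4x4, takes a point from world to camera coordinates); the wrist camera has in their place "mount" (4x4, takes a point from camera to tool coordinates, whose origin is the TCP and whose axes are the flange's). Camera axes: x right, y down, z forward; pixel columns grow to the right and rows downward; lengths in mm; the calibration is good to about 2 mm. A picture is of the moment at which its call begins: read the wrist's pose just before it. camera_params takes no time and is no camera call.
- env.job_done(): hands the job in; it is judged then, once.
The state is a dict: "t": time; "joints": joint angles; "qvel": joint speeds; "tau": joint torques, N m; "eef_pos": TCP position; "tcp_rot": TCP orientation; "ft_force": force on the tool from outside, world axes, zero at the start; "moment": the same for the moment, N m; "opening": opening from 0.0 (shut) to 1.0 (fully open); "grip_force": force on a finger pad.
Only numpy, scipy, OpenCV 4.12 (cv2) and the standard library are available. Lean on these libraries where they do the work, as an engineer would, in place of code of your own. Each camera call takes 0.05 s, during which the arm holds its last target. There are 200 camera calls.

### The job

Make up the two battery hardware kits. The three-bay tray gets the long copper link in its long bay, and the black vent plug and the white ribbed insulator in its two small bays, one in each, whichever way round; the two-bay tray gets the short copper link in its long bay and the brass terminal post in its small square bay. Every piece must rest upright on the floor of its own bay, clear of the walls' tops (links lying on their straps, grip up), and leave the meter, the jar and the spanner where they are.

Things in the scene. Friction and masses are not known exactly. Their poses are not given: they have to be found in the camera images.
- tray3: three-bay kit tray, shallow light grey plastic, fixed to the bench, 148 (x) by 126 (y) mm. Long link bay on its +y side: 140 by 52, centre at x 0, y +33. Two small bays side by side on its -y side: each 68 by 62, centres at x +36 and x -36, y -28. Walls and ribs are 4 thick and 8 high over the bench, the floor 3 thick. Origin: centre of the underside, on the bench; z up
- tray2: two-bay kit tray, shallow light grey plastic, fixed to the bench, a narrow tray of 172 (x) by 68 (y) mm. Link bay towards -x: 100 by 60, centre at x -32, y 0. Small square bay towards +x: 60 by 60, centre at x +52, y 0. Walls and ribs are 4 thick and 8 high over the bench, the floor 3 thick. Origin: centre of the underside, on the bench; z up
- long_link_mid (a point): long battery link: a flat copper strap 120 long, 24 wide, 6 thick, lying on the bench, with a hole mark near each end and an upright black plastic pull grip on its middle: grip 44 along the strap, 22 across it (pinch it here), its top 54 above the bench. This point is on the grip's axis half-way up, 27 above the underside; x runs along the strap, z up. Loose, about 240 g (sizes in mm)
- short_link_mid (a point): short battery link: a flat copper strap 80 long, 24 wide, 6 thick, lying on the bench, with a hole mark near each end and an upright black plastic pull grip on its middle: grip 44 along the strap, 22 across it (pinch it here), its top 54 above the bench. This point is on the grip's axis half-way up, 27 above the underside; x runs along the strap, z up. Loose, about 170 g (sizes in mm)
- post_mid (a point): brass terminal post, standing: a plain round stud 23 mm across on a flat round foot 40 mm across and 8 mm thick, 60 mm high in all, about 220 g, loose. This point is on its axis half-way up, 30 mm above the underside; z up
- insulator_mid (a point): white ceramic standoff insulator, standing: a ribbed round column 38 mm across and 60 mm high, about 130 g, loose. This point is on its axis half-way up, 30 mm above the underside; z up
- plug_mid (a point): black plastic vent plug, standing: a fluted round body 36 mm across and 40 mm high with a finger wing (36 by 10 mm, 14 mm high) on top, 54 mm high in all, about 60 g, loose; take it by the round body. This point is on its axis half-way up, 27 mm above the underside; x along the wing, z up
- meter: bystander: yellow handheld multimeter lying on its back behind the stock, 85 (x) by 180 (y) by 42 mm high. Origin: centre of the underside
- jar: bystander: round jar with a white cap, 68 mm across, 70 mm high, behind the stock. Origin: centre of the underside
- spanner: bystander: steel spanner, 180 mm long, lying flat behind the stock. Origin: middle of the underside; x along it

How it is judged (in metres and radians):
At the end, for the whole second after the job is handed in: Each piece on the floor of its bay (height within 4 mm), upright within 0.12 rad, at rest, its centre off the bay's centre by at most, along/across the tray: long link 13/16 mm, plug and insulator 18/15, one per small bay; short link 13/20, post 13/13 (x of long_link_mid in the frame of tray3 between -0.013 and 0.013 m and y of long_link_mid in the frame of tray3 between 0.017 and 0.049 m and z of long_link_mid in the frame of tray3 between 0.026 and 0.034 m and angle between each of long_link_mid, short_link_mid, post_mid's own z axis and vertical below 0.12 rad and x of short_link_mid in the frame of tray2 between -0.045 and -0.019 m and y of short_link_mid in the frame of tray2 between -0.02 and 0.02 m and z of short_link_mid in the frame of tray2 between 0.026 and 0.034 m and x of post_mid in the frame of tray2 between 0.039 and 0.065 m and y of post_mid in the frame of tray2 between -0.013 and 0.013 m and z of post_mid in the frame of tray2 between 0.029 and 0.037 m and (((x of plug_mid in the frame of tray3 between 0.018 and 0.054 m and y of plug_mid in the frame of tray3 between -0.043 and -0.013 m and z of plug_mid in the frame of tray3 between 0.026 and 0.034 m and angle between plug_mid's own z axis and vertical below 0.12 rad) and (x of insulator_mid in the frame of tray3 between -0.054 and -0.018 m and y of insulator_mid in the frame of tray3 between -0.043 and -0.013 m and z of insulator_mid in the frame of tray3 between 0.029 and 0.037 m and angle between insulator_mid's own z axis and vertical below 0.12 rad)) or ((x of plug_mid in the frame of tray3 between -0.054 and -0.018 m and y of plug_mid in the frame of tray3 between -0.043 and -0.013 m and z of plug_mid in the frame of tray3 between 0.026 and 0.034 m and angle between plug_mid's own z axis and vertical below 0.12 rad) and (x of insulator_mid in the frame of tray3 between 0.018 and 0.054 m and y of insulator_mid in the frame of tray3 between -0.043 and -0.013 m and z of insulator_mid in the frame of tray3 between 0.029 and 0.037 m and angle between insulator_mid's own z axis and vertical below 0.12 rad))) and linear speed of each of long_link, short_link, post, insulator, plug below 0.02 m/s and angular speed of each of long_link, short_link, post, insulator, plug below 0.2 rad/s); the robot touches nothing.
It fails at once if the meter is shifted by more than 20 mm (distance of meter from where it was at the start of the episode above 0.02 m).
It fails at once if the jar is shifted by more than 20 mm (distance of jar from where it was at the start of the episode above 0.02 m).
It fails at once if the spanner is shifted by more than 20 mm (distance of spanner from where it was at the start of the episode above 0.02 m).
It also fails if it takes over 128 s, if anything falls off the work surface, if the arm or the gripper's body presses on something with over 40 N, if the wrist force passes 120 N, or if a joint passes its speed limit or range.

## Working session

There is one attempt and no reset: what is moved stays moved. The work goes in short steps, Python scripts to look and compute and a tool call to move; the robot and the scene stay as the last step left them, time stands still between calls to the robot, and variables do not carry over. Pictures are saved under pics/ and viewed, at most 14 in all, crops included, and the job is handed in when it is done.

Besides the shell and the picture viewer there is one more tool, called after ">>>" by a JSON object that holds its "method" and its "body", one argument or row to a line. drive_tool: Moves the arm, as the interface text tells. Its arguments: {"type":"object","properties":{"deltas":{"type":"string"},"gripper":{"type":"number"}},"required":["deltas"]}

```bash
ls; mkdir -p pics; cat > h.py <<'E'
import numpy as np, cv2
from cell import env
def grab(n):
    im,d=env.read_camera(n); np.savez(f'{n}.npz',im=im,d=d); return im,d
def world(n,d,T=None):
    p=env.camera_params(n); K=np.array(p['mtx']); k1=p['k1']
    v,u=np.mgrid[:384,:512]
    a=(u-K[0,2])/K[0,0]; b=(v-K[1,2])/K[1,1]
    rd=np.hypot(a,b); r=rd.copy()
    for _ in range(20): r=rd/(1+k1*r*r)
    s=np.where(rd>0,r/np.maximum(rd,1e-9),1); a=a*s;b=b*s
    P=np.stack([a*d,b*d,d,np.ones_like(d)],-1)
    M=np.linalg.inv(np.array(p['camera_from_world'])) if T is None else T@np.array(p['mount'])
    return (P@M.T)[...,:3]
E
python3 - <<'E'
from h import *
for n in('top','scene'):
    im,d=grab(n); cv2.imwrite(f'pics/{n}0.png',im[...,::-1])
    W=world(n,d); np.save(n+'W.npy',W); print(n,W[::96,::128].round(0).tolist(),env.camera_params(n)['k1'])
print(env.state())
E
```

```text
pics
top [[[1660.0, 1220.0, -753.0], [1654.0, 589.0, -746.0], [1654.0, -29.0, -746.0], [1653.0, -639.0, -744.0]], [[919.0, 664.0, 2.0], [920.0, 318.0, 1.0], [921.0, -24.0, 2.0], [924.0, -363.0, -3.0]], [[660.0, 650.0, 0.0], [663.0, 309.0, 1.0], [665.0, -26.0, 5.0], [668.0, -357.0, 2.0]], [[411.0, 635.0, 1.0], [415.0, 301.0, 3.0], [419.0, -27.0, 2.0], [423.0, -353.0, 2.0]]] -0.0035575642850822287
scene [[[-160.0, -1655.0, -100.0], [-180.0, -887.0, 6.0], [-386.0, -376.0, -0.0], [-414.0, 148.0, 88.0]], [[555.0, -897.0, 39.0], [380.0, -540.0, 4.0], [230.0, -153.0, 1.0], [73.0, 239.0, 1.0]], [[842.0, -657.0, 2.0], [719.0, -333.0, 1.0], [640.0, -6.0, 56.0], [481.0, 298.0, 4.0]], [[937.0, -1053.0, -745.0], [952.0, -194.0, -1.0], [851.0, 72.0, 2.0], [751.0, 341.0, 0.0]]] -0.06248763019461649
{'t': 0.1, 'joints': array([-1.34057631e+00,  4.91503757e-01,  1.55937524e+00, -1.72969048e-06,
        1.09170921e+00, -1.05613550e-01]), 'qvel': array([-0.00030686, -0.00117322, -0.00188752, -0.00073258,  0.00221208,
       -0.00057821]), 'tau': array([ 2.31805025e-03, -6.13625622e+01, -2.58606452e+01,  6.93365419e-02,
        4.70070296e-02, -5.74474143e-05]), 'eef_pos': array([ 205.94128639, -589.8906255 ,  231.12196472]), 'tcp_rot': array([-3.14060248e+00, -1.03423528e-04,  3.35834310e-01]), 'ft_force': array([ 0.54975165, -0.37490312, -0.12164765]), 'moment': array([0.03795019, 0.01762561, 0.04513688]), 'grip_force': 0.0, 'opening': 1.0012613685831513}
```

View pics/top0.png

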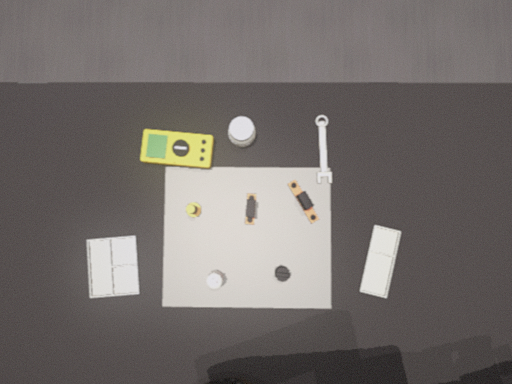

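View pics/scene0.png

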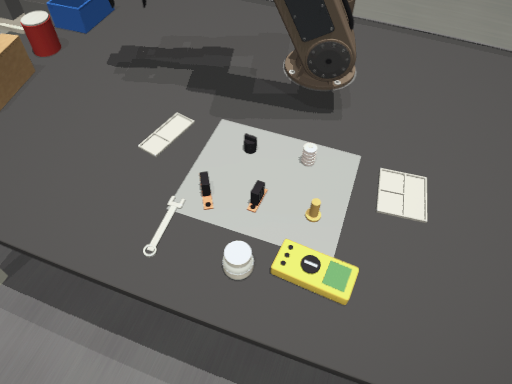

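Top view: tray3 at (113,267) with its long bay to the left, tray2 at (380,262) with its rib near (378,253) and small bay up. Post (193,210), short link (250,208), long link (303,202), insulator (215,280), plug (282,273); the meter, jar and spanner lie above them. The scene view agrees.

```bash
cat > m.py <<'E'
from h import *
im=np.load('top.npz')['im'];W=np.load('topW.npy');Ws=np.load('sceneW.npy');ims=np.load('scene.npz')['im']
def box(u0,v0,u1,v1,zmin,zmax,tag,f=None):
    s=np.s_[v0:v1,u0:u1];w=W[s];m=(w[...,2]>zmin)&(w[...,2]<zmax)
    if f is not None:m&=f(im[s].astype(int))
    p=w[m]
    r=cv2.minAreaRect(p[:,:2].astype(np.float32))
    print(tag,'n',len(p),'mean',p.mean(0).round(1),'rect',np.round(r[0],1),np.round(r[1],1),round(r[2],1),'z',np.percentile(p[:,2],[5,50,95]).round(1))
br=lambda c:c.min(-1)>140
box(80,228,146,304,-9,30,'tray3',br); box(352,218,408,304,-9,30,'tray2',br)
cop=lambda c:(c[...,0]-c[...,2]>40)
box(285,176,322,228,-9,70,'long cop',cop);box(240,188,262,230,-9,70,'short cop',cop)
for t,b in dict(long=(285,176,322,228),short=(240,188,262,230),post=(180,196,206,222),ins=(202,266,228,294),plug=(270,260,294,286)).items():
    box(*b,25,80,t+' z>25'); box(*b,45,80,t+' z>45')
# same from the scene camera, using approx. world windows
for t,x,y in (('long',0,0),):pass
def sc(x,y,r,zmin,t):
    m=(np.hypot(Ws[...,0]-x,Ws[...,1]-y)<r)&(Ws[...,2]>zmin)&(Ws[...,2]<80);p=Ws[m]
    q=cv2.minAreaRect(p[:,:2].astype(np.float32))
    print('scene',t,len(p),p.mean(0).round(1),np.round(q[0],1),np.round(q[1],1),round(q[2],1),p[:,2].max().round(1))
for t,(u,v) in dict(long=(304,201),short=(250,208),post=(193,210),ins=(215,281),plug=(282,273)).items():
    x,y=W[v,u,:2]; sc(x,y,45,48,t)
for n in('top','scene'):
    big=cv2.resize(np.load(n+'.npz')['im'][...,::-1],None,fx=3,fy=3,interpolation=cv2.INTER_CUBIC)
    if n=='top':cv2.imwrite('pics/topc.png',np.hstack([big[640:920,230:470],big[500:920,0:0].reshape(420,0,3)[:280],big[640:920,1050:1230]]))
E
python3 m.py
```

```text
tray3 n 2971 mean [470.  343.2   4. ] rect [470.  344.1] [152.4 134.9] 5.5 z [0.1 3.6 9. ]
tray2 n 1951 mean [ 491.3 -342.9    5.1] rect [ 491.6 -343.1] [ 75. 176.] 76.7 z [ 1.2  4.7 10.3]
long cop n 245 mean [ 642.1 -146.6    8.6] rect [ 642.8 -146.7] [119.3  23.6] 31.5 z [ 4.1  7.1 10.6]
short cop n 79 mean [619.  -10.9   7.6] rect [622.2 -11.3] [22.6 79.6] 86.1 z [ 3.3  7.  10.2]
long z>25 n 185 mean [ 641.7 -146.4   52.7] rect [ 642.7 -147.5] [43.5 22.3] 31.3 z [33.9 54.6 57.4]
long z>45 n 168 mean [ 642.1 -147.2   54.6] rect [ 642.7 -147.5] [43.5 22.3] 31.3 z [51.1 54.8 57.5]
short z>25 n 159 mean [622.5 -12.2  54.6] rect [622.1 -12.3] [21.6 43.7] 85.9 z [52.  54.5 57.4]
short z>45 n 158 mean [622.6 -12.2  54.7] rect [622.5 -12.1] [21.8 42.5] 87.9 z [52.  54.5 57.4]
post z>25 n 83 mean [618.2 133.6  57.3] rect [618.2 134.7] [21.  21.9] 37.5 z [37.8 59.9 63.2]
post z>45 n 74 mean [618.4 134.5  59.6] rect [618.9 134.5] [21.1 21.5] 47.3 z [53.5 60.2 63.3]
ins z>25 n 217 mean [446.7  73.4  57.6] rect [445.5  73.9] [37.1 36.4] 7.8 z [43.6 59.2 62.7]
ins z>45 n 202 mean [445.9  73.8  59.1] rect [445.2  73.8] [36.3 36.7] 0.8 z [54.6 59.3 62.8]
plug z>25 n 181 mean [461.7 -91.4  45.6] rect [460.9 -92.1] [35.  35.2] 61.4 z [37.3 42.3 56.6]
plug z>45 n 72 mean [461.2 -91.9  53.9] rect [460.8 -91.8] [34.4 11.1] 87.8 z [47.  54.5 57.2]
scene long 131 [ 645.1 -144.2   54.3] [ 642.9 -145.2] [46.1 22. ] 31.2 57.8
scene short 139 [624.2  -8.7  54.4] [622.8  -9.5] [22.4 46.1] 86.5 58.3
scene post 89 [621.7 138.2  58.1] [620.  137.8] [23.2 21.9] 54.9 64.2
scene ins 127 [448.9  77.5  59.2] [446.2  77.5] [36.8 36.1] 84.1 64.4
scene plug 52 [462.5 -89.2  53.6] [460.5 -89.2] [34.8 11.3] 86.3 57.1
```

```bash
cat > t.py <<'E'
from h import *
def plane(n,z,T=None):
    a=world(n,np.full((384,512),100.),T);b=world(n,np.full((384,512),900.),T)
    return a+(b-a)*((z-a[...,2])/(b[...,2]-a[...,2]))[...,None]
def tray(n,wh,c,T=None,thr=140):
    im=np.load(n+'.npz')['im'];P=plane(n,6,T)[...,:2]
    m=(im.min(-1)>thr)&(np.hypot(*(P-c).transpose(2,0,1))<150)
    k,l,s,_=cv2.connectedComponentsWithStats(m.astype(np.uint8))
    i=1+np.argmax(s[1:,4]);p=P[l==i]
    r=cv2.minAreaRect(p.astype(np.float32));print(n,p.mean(0).round(1),np.round(r[0],1),np.round(r[1],1),round(r[2],2))
if __name__=='__main__':
    for n in('top','scene'):
        tray(n,0,(470,343));tray(n,0,(491,-343))
    print(env.camera_params('wrist')['mount'],env.camera_params('wrist')['mtx'])
E
python3 t.py
```

```text
top [470.3 342.4] [470.6 342.4] [151.4 130.1] 5.52
top [ 491.4 -342.5] [ 491.8 -342.6] [ 71.3 175. ] 76.6
scene [471.6 344.7] [468.7 344. ] [151.8 128.2] 5.8
scene [ 492.  -341.7] [ 489.1 -341.5] [ 71.6 175.5] 76.46
[[-5.48060748e-04 -9.66365434e-01 -2.57172214e-01  7.15643462e+01]
 [ 9.99999616e-01 -7.05546547e-04  5.20099956e-04  5.56333064e-01]
 [-6.84053587e-04 -2.57171830e-01  9.66365449e-01 -1.52935466e+02]
 [ 0.00000000e+00  0.00000000e+00  0.00000000e+00  1.00000000e+00]] [[286.86780706   0.         254.2315998 ]
 [  0.         286.86780706 194.54293289]
 [  0.           0.           1.        ]]
```

>>> {"method": "drive_tool", "body": {
  "deltas": "0.3 0.4 0 0; 0.3 0.4 0 0; 0.3 0.4 0 0; 0.3 0.4 0 0; 0.3 0.3 0 0; 0.3 0.2 0 0; 0.3 0.2 0 0; 0.2 0.1 0 0; 0 0 0 0; 0 0 0 0",
  "gripper": 0
}}

```text
t: 0.93
eef_pos: [416.1, -376.6, 231.3]
tcp_rot: [-3.141, 0.0, 0.338]
ft_force: [-0.3, -0.2, -1.4]
opening: 1.005
grip_force: 0.0
```

```bash
cat >> h.py <<'E'
from scipy.spatial.transform import Rotation as R
def wT():
    s=env.state();T=np.eye(4);T[:3,:3]=R.from_euler('xyz',s['tcp_rot']).as_matrix();T[:3,3]=s['eef_pos'];return T
E
python3 - <<'E'
from h import *
from t import tray
T=wT();im,d=grab('wrist');cv2.imwrite('pics/w1.png',im[...,::-1])
tray('wrist',0,(491,-343),T)
W=world('wrist',d,T);print(W[::95,::127].round().tolist())
E
```

```text
wrist [ 494.8 -340.9] [ 490.4 -340.5] [ 70.4 174.7] 76.46
[[[520.0, -1.0, -1.0], [567.0, -161.0, -1.0], [615.0, -307.0, -0.0], [668.0, -451.0, 1.0], [732.0, -604.0, 0.0]], [[405.0, -23.0, 2.0], [458.0, -188.0, -0.0], [511.0, -344.0, 8.0], [566.0, -497.0, 2.0], [629.0, -661.0, 0.0]], [[272.0, -38.0, -0.0], [335.0, -218.0, 0.0], [393.0, -385.0, -1.0], [452.0, -552.0, -0.0], [515.0, -731.0, 1.0]], [[416.0, -298.0, 314.0], [425.0, -333.0, 309.0], [439.0, -369.0, 309.0], [451.0, -405.0, 309.0], [465.0, -438.0, 315.0]], [[420.0, -322.0, 343.0], [431.0, -346.0, 342.0], [440.0, -369.0, 343.0], [410.0, -430.0, 301.0], [448.0, -430.0, 335.0]]]
```

View pics/w1.png

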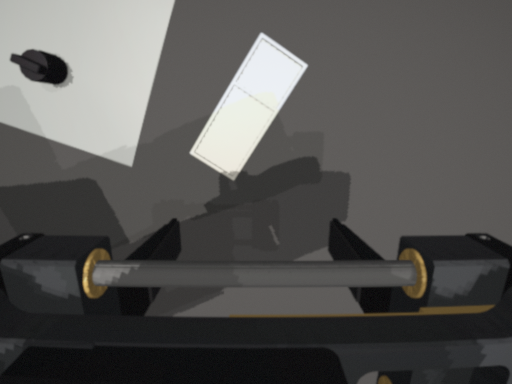

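The wrist view shows tray2 with its rib at (253,96) and small bay to the upper right, and the plug at (40,66). Tray2 measures (490.3, -341), yaw -13.5°. I'll go to the long link.

>>> {"method": "drive_tool", "body": {
  "deltas": "0.25 0.25 0 0.007; 0.25 0.25 0 0.007; 0.25 0.25 0 0.007; 0.25 0.25 0 0.007; 0.25 0.25 -0.1 0.007; 0.25 0.25 -0.2 0.007; 0.25 0.25 -0.2 0.007; 0.25 0.25 -0.2 0.007; 0.25 0.25 -0.2 0.007; 0.02 0.05 -0.2 0.003",
  "gripper": 0.3
}}

```text
t: 1.82
eef_pos: [644.8, -145.3, 120.4]
tcp_rot: [3.141, -0.001, 0.546]
ft_force: [-0.4, -0.9, -1.1]
opening: 0.702
grip_force: 0.0
```

>>> {"method": "drive_tool", "body": {
  "deltas": "0 0 0 0; 0 0 0 0"
}}

```text
t: 1.98
eef_pos: [641.5, -148.2, 120.9]
tcp_rot: [-3.14, 0.002, 0.542]
ft_force: [-0.4, 0.1, 0.0]
opening: 0.701
grip_force: 0.0
```

>>> {"method": "drive_tool", "body": {
  "deltas": "0.01 0.02 -0.35 0; 0 0 -0.3 0; 0 0 -0.18 0; 0 0 0 0; 0 0 0 0"
}}

```text
t: 2.4
eef_pos: [643.2, -147.0, 39.8]
tcp_rot: [3.141, -0.0, 0.541]
ft_force: [-0.5, 0.6, 0.6]
opening: 0.698
grip_force: 0.0
```

>>> {"method": "drive_tool", "body": {
  "deltas": "0 0 0 0; 0 0 0 0; 0 0 0 0; 0 0 0 0; 0 0 0 0; 0 0 0 0",
  "gripper": 1
}}

```text
t: 2.9
eef_pos: [643.6, -145.3, 39.1]
tcp_rot: [3.141, -0.0, 0.543]
ft_force: [0.6, 0.5, 0.4]
opening: 0.335
grip_force: 0.0
```

>>> {"method": "drive_tool", "body": {
  "deltas": "0 0 0.1 0; 0 0 0.2 0; 0 0 0.3 0; 0 0 0.4 0; 0 0 0.2 0; 0 0 0 0"
}}

```text
t: 3.4
eef_pos: [645.1, -145.7, 164.2]
tcp_rot: [3.136, -0.005, 0.543]
ft_force: [0.9, -0.6, -2.2]
opening: 0.229
grip_force: 30.0
```

```bash
cat > held.py <<'E'
from h import *
import sys
s=env.state();x,y,z=s['eef_pos']
im,d=grab('scene');W=world('scene',d);
c=im.astype(int);m=(c[...,0]-c[...,2]>40)&(np.hypot(W[...,0]-x,W[...,1]-y)<75)&(W[...,2]>30)
p=W[m];print('tcp',s['eef_pos'].round(1),len(p),p.mean(0).round(1))
C=p.mean(0);u,sv,vt=np.linalg.svd(p-C,full_matrices=False);print(vt.round(3),'z pct',np.percentile(p[:,2],[2,50,98]).round(1))
v,u=np.where(m);v0,u0=int(v.mean()),int(u.mean())
cv2.imwrite('pics/'+sys.argv[1],cv2.resize(im[max(0,v0-70):v0+50,max(0,u0-80):u0+80,::-1],None,fx=4,fy=4))
E
python3 held.py h1.png
```

```text
tcp [ 645.1 -145.7  164.2] 315 [ 666.8 -140.1  260.3]
[[-0.078 -0.061  0.995]
 [-0.342 -0.936 -0.084]
 [ 0.937 -0.346  0.052]] z pct [112.2 252.6 463.4]
```

View pics/h1.png

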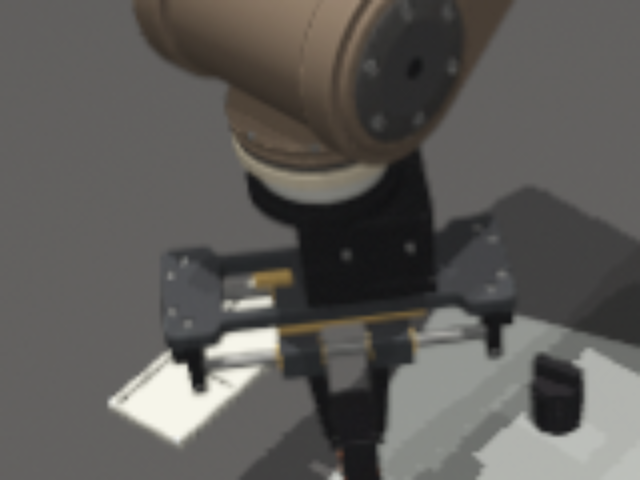

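The crop shows the gripper and part of the held link at the bottom edge (345,460). I'll restrict the measurement to below the tool.

```bash
sed -i 's/&(W\[...,2\]>30)/\&(W[...,2]>30)\&(W[...,2]<z-10)/' held.py; python3 held.py h2.png
```

```text
tcp [ 644.1 -145.4  161.3] 135 [ 680.  -124.9  111.5]
[[ 0.861  0.508 -0.018]
 [-0.509  0.86  -0.036]
 [-0.003  0.04   0.999]] z pct [106.5 111.7 114.6]
```

View pics/h2.png

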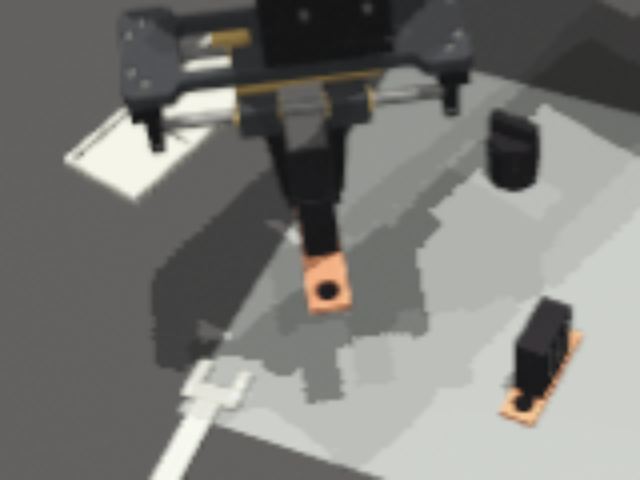

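The link hangs level, its underside 55.6 mm below the TCP. I'll carry it to tray3's long bay.

>>> {"method": "drive_tool", "body": {
  "deltas": "-0.06 0.18 0 -0.01; -0.12 0.36 0 -0.01; -0.12 0.36 0 -0.01; -0.12 0.36 0 -0.01; -0.12 0.36 0 -0.01; -0.12 0.36 0 -0.01; -0.12 0.36 0 -0.01; -0.12 0.36 0 -0.01; -0.12 0.36 0 -0.01; -0.12 0.36 0 -0.01"
}}

```text
t: 4.33
eef_pos: [527.7, 198.1, 156.9]
tcp_rot: [3.141, 0.003, 0.227]
ft_force: [1.3, -0.3, -2.5]
opening: 0.23
grip_force: 30.0
```

>>> {"method": "drive_tool", "body": {
  "deltas": "-0.12 0.36 0 -0.01; -0.12 0.36 0 -0.01; -0.12 0.36 0 -0.01; -0.12 0.36 0 -0.01; -0.12 0.22 0 -0.002; 0 0 0 0; 0 0 0 0; 0 0 0 0"
}}

```text
t: 5.0
eef_pos: [469.0, 362.1, 157.3]
tcp_rot: [3.14, 0.002, 0.098]
ft_force: [0.7, -1.5, -3.5]
opening: 0.224
grip_force: 30.0
```

```bash
python3 held.py h3.png; python3 -c "
from t import *
tray('scene',0,(470,343))"
```

```text
tcp [469.  362.1 157.3] 173 [493.5 361.  108.1]
[[ 0.981  0.192 -0.019]
 [-0.193  0.973 -0.129]
 [-0.006  0.13   0.991]] z pct [103.2 107.8 117.2]
scene [498.1 341.6] [468.7 344.4] [150.8 128.1] 5.23
```

>>> {"method": "drive_tool", "body": {
  "deltas": "-0.02 0.14 0 0; 0 0 -0.3 0; 0 0 -0.3 0; 0 0 -0.25 0; 0 0 0 0; 0 0 0 0; 0 0 0 0"
}}

```text
t: 5.63
eef_pos: [468.3, 376.9, 74.9]
tcp_rot: [-3.141, -0.001, 0.096]
ft_force: [0.4, -0.7, -2.1]
opening: 0.23
grip_force: 30.0
```

>>> {"method": "drive_tool", "body": {
  "deltas": "-0.01 0 -0.08 0; 0 0 -0.06 0; 0 0 0 0; 0 0 0 0; 0 0 0 0"
}}

```text
t: 6.05
eef_pos: [466.4, 376.7, 59.9]
tcp_rot: [3.141, 0.0, 0.097]
ft_force: [-0.0, -0.3, -3.0]
opening: 0.228
grip_force: 30.0
```

>>> {"method": "drive_tool", "body": {
  "deltas": "0 0 -0.015 0; 0 0 0 0; 0 0 0 0"
}}

```text
t: 6.3
eef_pos: [466.5, 376.8, 59.6]
tcp_rot: [-3.141, -0.001, 0.097]
ft_force: [-3.4, -2.8, 11.9]
opening: 0.228
grip_force: 30.0
```

>>> {"method": "drive_tool", "body": {
  "deltas": "0 0 0 0; 0 0 0 0; 0 0 0 0; 0 0 0 0; 0 0 0 0; 0 0 0 0; 0 0 0.2 0; 0 0 0.4 0; 0 0 0.4 0; 0 0 0.1 0",
  "gripper": 0.4
}}

```text
t: 7.13
eef_pos: [467.9, 377.7, 173.7]
tcp_rot: [-3.138, -0.006, 0.097]
ft_force: [0.8, -0.5, 0.4]
opening: 0.598
grip_force: 0.0
```

>>> {"method": "drive_tool", "body": {
  "deltas": "0 -0.2 0 0.0385; -0.02 -0.25 0 0.0385; -0.02 -0.25 0 0.0385; -0.02 -0.25 0 0.0385; -0.02 -0.25 0 0.0385; -0.02 -0.25 0 0.0385; -0.02 -0.25 0 0.0385; -0.02 -0.25 0 0.0385; -0.02 -0.25 0 0.0385; -0.02 -0.25 0 0.0385",
  "gripper": 0.25
}}

```text
t: 7.97
eef_pos: [448.2, 130.6, 168.1]
tcp_rot: [3.141, -0.0, 1.313]
ft_force: [-0.4, 0.2, 0.6]
opening: 0.749
grip_force: 0.0
```

>>> {"method": "drive_tool", "body": {
  "deltas": "-0.02 -0.25 -0.1 0.0385; -0.02 -0.25 -0.2 0.0385; 0 -0.07 -0.2 0.038; 0 0 -0.2 0; 0 0 0 0; 0 0 0 0; 0 0 0 0"
}}

```text
t: 8.55
eef_pos: [444.8, 75.0, 98.8]
tcp_rot: [3.141, 0.0, 1.667]
ft_force: [-0.6, 0.1, -0.2]
opening: 0.747
grip_force: 0.0
```

>>> {"method": "drive_tool", "body": {
  "deltas": "0.01 0.01 -0.3 0; 0 0 -0.24 0; 0 0 -0.1 0; 0 0 0 0; 0 0 0 0"
}}

```text
t: 8.97
eef_pos: [445.8, 76.0, 34.8]
tcp_rot: [3.141, 0.0, 1.668]
ft_force: [0.1, -0.4, 0.6]
opening: 0.75
grip_force: 0.0
```

>>> {"method": "drive_tool", "body": {
  "deltas": "0 0 0 0; 0 0 0 0; 0 0 0 0; 0 0 0 0; 0 0 0 0; 0 0 0 0; 0 0 0 0; 0 0 0 0; 0 0 0 0; 0 0 0 0",
  "gripper": 1
}}

```text
t: 9.8
eef_pos: [445.5, 75.7, 34.4]
tcp_rot: [3.141, 0.0, 1.668]
ft_force: [-0.5, -0.1, 6.2]
opening: 0.396
grip_force: 30.0
```

>>> {"method": "drive_tool", "body": {
  "deltas": "0 0 0.1 0; 0 0 0.3 0; 0 0 0.35 0; 0 0.1 0.2 0; -0.01 0.35 0 0; -0.02 0.35 0 0; -0.02 0.35 0 0; -0.02 0.35 0 0; -0.01 0.35 0 0; -0.01 0.35 0 0"
}}

```text
t: 10.63
eef_pos: [435.8, 297.4, 129.0]
tcp_rot: [-3.141, 0.0, 1.668]
ft_force: [0.1, 0.4, -1.0]
opening: 0.396
grip_force: 30.0
```

>>> {"method": "drive_tool", "body": {
  "deltas": "0 0.16 0 0; 0 0 0 0; 0 0 0 0; 0 0 0 0"
}}

```text
t: 10.97
eef_pos: [436.2, 310.9, 128.9]
tcp_rot: [-3.141, 0.001, 1.668]
ft_force: [-0.2, 0.5, -1.2]
opening: 0.396
grip_force: 30.0
```

>>> {"method": "drive_tool", "body": {
  "deltas": "0 0 -0.3 0; 0 0 -0.35 0; 0 0 -0.15 0; 0 0 -0.09 0; 0 0 -0.02 0; 0 0 0 0; 0 0 0 0; 0 0 0 0"
}}

```text
t: 11.63
eef_pos: [437.0, 311.8, 39.3]
tcp_rot: [3.14, -0.001, 1.668]
ft_force: [-0.2, 0.4, -0.6]
opening: 0.396
grip_force: 30.0
```

>>> {"method": "drive_tool", "body": {
  "deltas": "0 0 -0.015 0; 0 0 0 0; 0 0 0 0"
}}

```text
t: 11.88
eef_pos: [436.6, 311.8, 37.1]
tcp_rot: [3.141, -0.0, 1.668]
ft_force: [0.5, -0.3, 3.0]
opening: 0.397
grip_force: 30.0
```

>>> {"method": "drive_tool", "body": {
  "deltas": "0 0 0 0; 0 0 0 0; 0 0 0 0; 0 0 0 0; 0 0 0 0; 0 0 0.1 0; 0 0 0.3 0; 0 0 0.4 0; 0 0 0.3 0; 0.02 -0.3 0 0",
  "gripper": 0.35
}}

```text
t: 12.72
eef_pos: [440.5, 285.1, 152.7]
tcp_rot: [3.132, -0.004, 1.67]
ft_force: [1.0, -0.1, -0.1]
opening: 0.648
grip_force: 0.0
```

>>> {"method": "drive_tool", "body": {
  "deltas": "0.02 -0.38 0 0; 0.03 -0.38 0 0; 0.03 -0.38 0 0; 0.03 -0.38 0 0; 0.03 -0.38 0 0; 0.03 -0.38 0 0; 0.03 -0.38 0 0; 0.02 -0.38 0 0; 0 -0.38 0 0; 0 -0.3 0 0"
}}

```text
t: 13.55
eef_pos: [460.3, -92.8, 147.4]
tcp_rot: [3.141, 0.0, 1.667]
ft_force: [0.2, -0.3, 0.7]
opening: 0.65
grip_force: 0.0
```

>>> {"method": "drive_tool", "body": {
  "deltas": "0 0 -0.2 0; 0 0 -0.2 0; 0 0 0 0; 0 0 0 0; 0 0 0 0"
}}

```text
t: 13.97
eef_pos: [460.8, -90.1, 107.7]
tcp_rot: [3.141, 0.0, 1.668]
ft_force: [0.4, 0.3, 0.2]
opening: 0.65
grip_force: 0.0
```

Directly over the plug; descend to 26.

>>> {"method": "drive_tool", "body": {
  "deltas": "0 0 -0.35 0; 0 0 -0.3 0; 0 0 -0.1 0; 0 0 -0.07 0; 0 0 0 0; 0 0 0 0"
}}

```text
t: 14.47
eef_pos: [461.0, -90.3, 25.6]
tcp_rot: [3.141, 0.0, 1.668]
ft_force: [-0.2, 0.2, 0.0]
opening: 0.649
grip_force: 0.0
```

>>> {"method": "drive_tool", "body": {
  "deltas": "0 0 0 0; 0 0 0 0; 0 0 0 0; 0 0 0 0; 0 0 0 0; 0 0 0 0; 0 0 0 0; 0 0 0 0; 0 0 0 0; 0 0 0 0",
  "gripper": 1
}}

```text
t: 15.3
eef_pos: [460.6, -90.4, 25.1]
tcp_rot: [3.141, 0.0, 1.668]
ft_force: [-1.2, -0.2, 6.3]
opening: 0.373
grip_force: 30.0
```

>>> {"method": "drive_tool", "body": {
  "deltas": "0 0 0.1 0; 0 0 0.3 0; 0 0 0.35 0; 0 0 0.35 0; 0 0.2 0.1 0; 0.05 0.38 0 0; 0.05 0.38 0 0; 0.05 0.38 0 0; 0.05 0.38 0 0; 0.05 0.38 0 0"
}}

```text
t: 16.13
eef_pos: [485.1, 121.6, 145.4]
tcp_rot: [3.141, 0.0, 1.668]
ft_force: [0.7, -1.1, 0.4]
opening: 0.377
grip_force: 30.0
```

>>> {"method": "drive_tool", "body": {
  "deltas": "0.05 0.38 0 0; 0.05 0.38 0 0; 0.05 0.38 0 0; 0.05 0.38 0 0; 0.03 0.38 0 0; 0 0.09 0 0; 0 0 0 0; 0 0 0 0; 0 0 0 0"
}}

```text
t: 16.88
eef_pos: [508.2, 317.5, 144.9]
tcp_rot: [-3.141, 0.0, 1.667]
ft_force: [-0.5, -1.1, -0.8]
opening: 0.377
grip_force: 30.0
```

>>> {"method": "drive_tool", "body": {
  "deltas": "0 0.01 -0.35 0; 0 0 -0.35 0; 0 0 -0.25 0; 0 0 -0.15 0; 0 0 -0.05 0; 0 0 0 0; 0 0 0 0; 0 0 0 0"
}}

```text
t: 17.55
eef_pos: [509.0, 319.1, 30.6]
tcp_rot: [3.14, -0.0, 1.667]
ft_force: [1.2, -0.1, 0.5]
opening: 0.371
grip_force: 30.0
```

>>> {"method": "drive_tool", "body": {
  "deltas": "0 0 -0.02 0; 0 0 0 0; 0 0 0 0"
}}

```text
t: 17.8
eef_pos: [508.5, 319.6, 28.0]
tcp_rot: [3.141, -0.0, 1.668]
ft_force: [0.1, -0.0, -0.2]
opening: 0.372
grip_force: 30.0
```

>>> {"method": "drive_tool", "body": {
  "deltas": "0 0 0 0; 0 0 0 0; 0 0 0 0; 0 0 0 0; 0 0 0 0; 0 0 0.1 0; 0 0 0.3 0; 0 0 0.4 0; 0 0 0.4 0; 0 0 0 0",
  "gripper": 0.42
}}

```text
t: 18.63
eef_pos: [510.8, 321.0, 155.5]
tcp_rot: [3.131, -0.004, 1.668]
ft_force: [0.2, -0.2, -0.5]
opening: 0.581
grip_force: 0.0
```

>>> {"method": "drive_tool", "body": {
  "deltas": "0.11 -0.18 0 0.039; 0.11 -0.18 0 0.039; 0.11 -0.18 0 0.039; 0.11 -0.18 0 0.039; 0.11 -0.18 0 0.039; 0.11 -0.18 0 0.039; 0.11 -0.18 0 0.039; 0.11 -0.18 0 0.039; 0.11 -0.18 0 0.039; 0.11 -0.18 0 0.039"
}}

```text
t: 19.47
eef_pos: [618.9, 138.7, 148.3]
tcp_rot: [3.141, 0.0, 2.899]
ft_force: [0.6, 0.5, 0.9]
opening: 0.58
grip_force: 0.0
```

>>> {"method": "drive_tool", "body": {
  "deltas": "0 0 -0.2 0.004; 0 0 -0.2 0; 0 0 0 0; 0 0 0 0; 0 0 0 0"
}}

```text
t: 19.88
eef_pos: [618.8, 140.0, 108.8]
tcp_rot: [3.141, 0.001, 2.906]
ft_force: [-0.1, -0.2, -0.1]
opening: 0.582
grip_force: 0.0
```

```bash
python3 - <<'E'
from h import *
im,d=grab('top');cv2.imwrite('pics/t2.png',cv2.resize(im[200:320,60:260,::-1],None,fx=4,fy=4,interpolation=2))
W=world('top',d)
y=np.deg2rad(5.6);Rm=np.array([[np.cos(y),np.sin(y)],[-np.sin(y),np.cos(y)]])
q=(W[...,:2]-[469.8,343])@Rm.T
for t,c in dict(long=(0,33),ins=(-36,-28),plug=(36,-28)).items():
    m=(abs(q[...,0]-c[0])<33)&(abs(q[...,1]-c[1])<28)&(W[...,2]>47 if t!='plug' else W[...,2]>30)&(W[...,2]<80)
    p=q[m].astype(np.float32);r=cv2.minAreaRect(p);print(t,len(p),np.round(r[0],1),np.round(r[1],1),round(r[2],1),np.percentile(W[m][:,2],[10,50,95]).round(1))
E
```

```text
long 190 [-0.3 29.6] [22.5 43.7] 87.3 [53.4 56.7 59.6]Traceback (most recent call last):
  File "<stdin>", line 8, in <module>
    return _quantile_unchecked(
        a, q, axis, out, overwrite_input, method, keepdims, weights)
    return _ureduce(a,
                    func=_quantile_ureduce_func,
    ...<5 lines>...
                    overwrite_input=overwrite_input,
                    method=method)
    r = func(a, **kwargs)
    result = _quantile(arr,
                       quantiles=q,
    ...<2 lines>...
                       out=out,
                       weights=wgt)
    slices_having_nans = np.isnan(arr[-1, ...])
                                  ~~~^^^^^^^^^
IndexError: index -1 is out of bounds for axis 0 with size 0
```

View pics/t2.png

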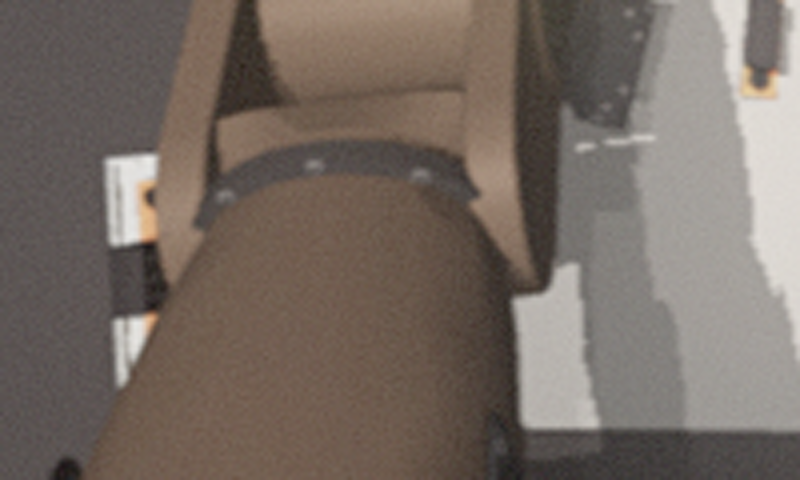

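The arm hides most of tray3, but the long link at (135,280) sits in its bay. Next is the post.

>>> {"method": "drive_tool", "body": {
  "deltas": "0.01 -0.04 0 0; 0 0 -0.3 0; 0 0 -0.3 0; 0 0 -0.1 0; 0 0 0 0; 0 0 0 0"
}}

```text
t: 20.43
eef_pos: [619.8, 135.7, 38.4]
tcp_rot: [3.141, 0.0, 2.906]
ft_force: [-0.4, -0.0, -0.0]
opening: 0.575
grip_force: 0.0
```

>>> {"method": "drive_tool", "body": {
  "deltas": "0 0 0 0; 0 0 0 0; 0 0 0 0; 0 0 0 0; 0 0 0 0; 0 0 0 0; 0 0 0 0; 0 0 0 0; 0 0 0 0; 0 0 0 0",
  "gripper": 1
}}

```text
t: 21.27
eef_pos: [619.7, 135.8, 38.1]
tcp_rot: [3.141, 0.001, 2.906]
ft_force: [-1.2, 0.3, 5.8]
opening: 0.238
grip_force: 30.0
```

>>> {"method": "drive_tool", "body": {
  "deltas": "0 0 0.1 0; 0 0 0.3 0; 0 0 0.35 0; 0 -0.1 0.3 0; -0.06 -0.37 0 0; -0.06 -0.37 0 0; -0.06 -0.37 0 0; -0.06 -0.37 0 0; -0.06 -0.37 0 0; -0.06 -0.37 0 0"
}}

```text
t: 22.1
eef_pos: [582.7, -98.0, 143.1]
tcp_rot: [3.142, -0.0, 2.906]
ft_force: [-0.1, -0.1, -2.4]
opening: 0.238
grip_force: 30.0
```

>>> {"method": "drive_tool", "body": {
  "deltas": "-0.06 -0.37 0 0; -0.06 -0.37 0 0; -0.06 -0.37 0 0; -0.06 -0.37 0 0; -0.06 -0.37 0 0; -0.06 -0.37 0 0; -0.06 -0.34 0 0; 0 0 0 0; 0 0 0 0; 0 0 0 0"
}}

```text
t: 22.93
eef_pos: [541.1, -351.9, 142.6]
tcp_rot: [3.141, -0.001, 2.905]
ft_force: [0.6, -0.5, -2.9]
opening: 0.235
grip_force: 30.0
```

Down to about 43, then touch.

>>> {"method": "drive_tool", "body": {
  "deltas": "0 -0.01 -0.35 0; 0 0 -0.35 0; 0 0 -0.2 0; 0 0 -0.1 0; 0 0 0 0; 0 0 0 0; 0 0 0 0"
}}

```text
t: 23.52
eef_pos: [542.1, -352.9, 43.7]
tcp_rot: [-3.141, 0.001, 2.907]
ft_force: [0.8, 0.2, -0.4]
opening: 0.239
grip_force: 30.0
```

>>> {"method": "drive_tool", "body": {
  "deltas": "0 0 -0.015 0; 0 0 0 0; 0 0 0 0"
}}

```text
t: 23.77
eef_pos: [541.5, -353.3, 41.7]
tcp_rot: [-3.141, 0.001, 2.906]
ft_force: [1.2, 0.2, -1.6]
opening: 0.234
grip_force: 30.0
```

>>> {"method": "drive_tool", "body": {
  "deltas": "0 0 -0.008 0; 0 0 0 0; 0 0 0 0"
}}

```text
t: 24.02
eef_pos: [541.4, -353.3, 40.4]
tcp_rot: [3.142, 0.0, 2.906]
ft_force: [0.7, 0.1, -1.9]
opening: 0.237
grip_force: 30.0
```

>>> {"method": "drive_tool", "body": {
  "deltas": "0 0 0 0; 0 0 0 0; 0 0 0 0; 0 0 0 0; 0 0 0 0; 0 0 0.1 0; 0 0 0.3 0; 0 0 0.4 0; 0 0 0.3 0; 0 0 0 0",
  "gripper": 0.45
}}

```text
t: 24.85
eef_pos: [543.3, -354.7, 157.5]
tcp_rot: [-3.138, 0.009, 2.906]
ft_force: [0.1, -1.3, 0.5]
opening: 0.552
grip_force: 0.0
```

>>> {"method": "drive_tool", "body": {
  "deltas": "0.08 0.34 0 0.005; 0.08 0.34 0 0.005; 0.08 0.34 0 0.005; 0.08 0.34 0 0.005; 0.08 0.34 0 0.006; 0.08 0.34 0 0.006; 0.08 0.34 0 0.006; 0.08 0.34 0 0.006; 0.08 0.34 0 0.006; 0.08 0.34 0 0.005"
}}

```text
t: 25.68
eef_pos: [621.5, -11.6, 150.8]
tcp_rot: [3.142, 0.0, 3.079]
ft_force: [0.7, -0.5, 0.3]
opening: 0.553
grip_force: 0.0
```

>>> {"method": "drive_tool", "body": {
  "deltas": "0 0 -0.2 0; 0 0 -0.2 0; 0 0 0 0; 0 0 0 0; 0 0 0 0"
}}

```text
t: 26.1
eef_pos: [621.8, -13.7, 111.4]
tcp_rot: [3.142, 0.001, 3.078]
ft_force: [-0.0, -0.2, 0.2]
opening: 0.551
grip_force: 0.0
```

>>> {"method": "drive_tool", "body": {
  "deltas": "0.01 0.03 -0.2 0; 0 0 -0.3 0; 0 0 -0.2 0; 0 0 -0.03 0; 0 0 0 0; 0 0 0 0"
}}

```text
t: 26.6
eef_pos: [623.2, -10.7, 39.0]
tcp_rot: [-3.142, 0.002, 3.078]
ft_force: [0.1, -0.3, -0.2]
opening: 0.548
grip_force: 0.0
```

>>> {"method": "drive_tool", "body": {
  "deltas": "0 0 0 0; 0 0 0 0; 0 0 0 0; 0 0 0 0; 0 0 0 0; 0 0 0 0; 0 0 0 0; 0 0 0 0; 0 0 0 0; 0 0 0 0",
  "gripper": 1
}}

```text
t: 27.43
eef_pos: [622.6, -10.3, 37.7]
tcp_rot: [3.141, 0.0, 3.078]
ft_force: [-1.2, 0.2, 5.0]
opening: 0.233
grip_force: 30.0
```

>>> {"method": "drive_tool", "body": {
  "deltas": "0 0 0.1 0; 0 0 0.3 0; 0 0 0.35 0; 0 -0.1 0.3 0; -0.18 -0.33 0 -0.006; -0.18 -0.33 0 -0.006; -0.18 -0.33 0 -0.006; -0.18 -0.33 0 -0.006; -0.18 -0.33 0 -0.006; -0.18 -0.33 0 -0.006"
}}

```text
t: 28.27
eef_pos: [513.2, -219.6, 142.7]
tcp_rot: [3.141, -0.0, 2.965]
ft_force: [0.8, -0.4, -0.9]
opening: 0.23
grip_force: 30.0
```

>>> {"method": "drive_tool", "body": {
  "deltas": "-0.18 -0.33 0 -0.006; -0.18 -0.33 0 -0.006; -0.18 -0.33 0 -0.006; 0 -0.15 0 0; 0 0 0 0; 0 0 0 0; 0 0 0 0"
}}

```text
t: 28.85
eef_pos: [460.7, -331.4, 142.3]
tcp_rot: [3.141, -0.0, 2.909]
ft_force: [-0.8, -0.1, -2.0]
opening: 0.232
grip_force: 30.0
```

>>> {"method": "drive_tool", "body": {
  "deltas": "-0.02 -0.02 -0.35 0; 0 0 -0.35 0; 0 0 -0.2 0; 0 0 -0.1 0; 0 0 0 0; 0 0 0 0; 0 0 0 0"
}}

```text
t: 29.43
eef_pos: [459.1, -334.0, 43.2]
tcp_rot: [-3.141, 0.001, 2.91]
ft_force: [0.3, 0.3, -1.3]
opening: 0.229
grip_force: 30.0
```

>>> {"method": "drive_tool", "body": {
  "deltas": "0 0 -0.02 0; 0 0 0 0; 0 0 0 0"
}}

```text
t: 29.68
eef_pos: [458.6, -334.3, 40.8]
tcp_rot: [-3.141, 0.001, 2.909]
ft_force: [1.0, -0.2, -1.6]
opening: 0.229
grip_force: 30.0
```

>>> {"method": "drive_tool", "body": {
  "deltas": "0 0 -0.005 0; 0 0 0 0; 0 0 0 0"
}}

```text
t: 29.93
eef_pos: [458.4, -334.4, 39.9]
tcp_rot: [3.142, 0.0, 2.909]
ft_force: [-0.1, 1.2, -0.9]
opening: 0.229
grip_force: 30.0
```

>>> {"method": "drive_tool", "body": {
  "deltas": "0 0 0 0; 0 0 0 0; 0 0 0 0; 0 0 0 0; 0 0 0 0; 0 0 0.1 0; 0 0 0.3 0; 0 0 0.4 0; 0 0 0.4 0; 0.1 0.3 0.1 0",
  "gripper": 0.45
}}

```text
t: 30.77
eef_pos: [469.3, -308.3, 176.1]
tcp_rot: [-3.137, 0.008, 2.906]
ft_force: [-0.1, 0.5, 0.5]
opening: 0.551
grip_force: 0.0
```

>>> {"method": "drive_tool", "body": {
  "deltas": "0.1 0.35 0 0; 0.1 0.35 0 0; 0.1 0.35 0 0; 0.1 0.35 0 0; 0.1 0.35 0 0; 0.1 0.35 0 0; 0.1 0.35 0 0; 0.1 0.3 0 0; 0 0 0 0; 0 0 0 0"
}}

```text
t: 31.6
eef_pos: [548.6, -27.9, 170.5]
tcp_rot: [3.142, 0.0, 2.912]
ft_force: [-0.3, -0.1, -0.5]
opening: 0.547
grip_force: 0.0
```

```bash
python3 - <<'E'
from h import *
for n in('top','scene'):
    im,d=grab(n);W=world(n,d)
    if n=='top':cv2.imwrite('pics/t3.png',np.hstack([cv2.resize(im[220:310,80:150,::-1],None,fx=5,fy=5,interpolation=2),cv2.resize(im[220:310,345:415,::-1],None,fx=5,fy=5,interpolation=2)]))
    def f(c0,yaw,items):
        y=np.deg2rad(yaw);Rm=np.array([[np.cos(y),np.sin(y)],[-np.sin(y),np.cos(y)]]);q=(W[...,:2]-c0)@Rm.T
        for t,(a,b,zm) in items.items():
            m=(abs(q[...,0]-a)<32)&(abs(q[...,1]-b)<28)&(W[...,2]>zm)&(W[...,2]<80)
            if m.sum()<5: print(n,t,'none');continue
            p=q[m].astype(np.float32);r=cv2.minAreaRect(p);print(n,t,len(p),np.round(r[0],1),np.round(r[1],1),round(r[2],1),np.percentile(W[m][:,2],[10,50,90]).round(1))
    f([469.8,343],5.6,dict(long=(0,33,49),ins=(-36,-28,50),plug=(36,-28,50)))
    f([490.3,-341],-13.5,dict(short=(-32,0,49),post=(52,0,52)))
E
```

```text
top long 185 [-0.4 29.3] [23.1 43.9] 85.2 [53.7 56.6 59.1]
top ins 197 [-35.9 -29.6] [35.9 36.8] 59.6 [58.7 62.1 64.8]
top plug 67 [ 36.6 -29.1] [35.3 10.1] 78.9 [53.3 57.  59.2]
top short 188 [-32.6  -1. ] [43.7 24.4] 0.2 [54.6 57.8 60.1]
top post 84 [51.1  0.1] [19.3 21.6] 15.6 [60.3 64.  66.6]
scene long 150 [ 0.9 32. ] [47.6 23. ] 1.0 [52.1 57.6 59.3]
scene ins 153 [-34.5 -26.5] [38.  36.1] 81.6 [56.5 62.5 65.4]
scene plug 70 [ 36.7 -26.2] [36.4 13.1] 81.3 [52.8 57.1 59.4]
scene short 105 [-33.3   0.7] [23.3 46.2] 88.2 [51.3 58.  59.7]
scene post 62 [50.3  0.6] [23.6 22.4] 79.6 [54.5 62.9 65.4]
```

View pics/t3.png

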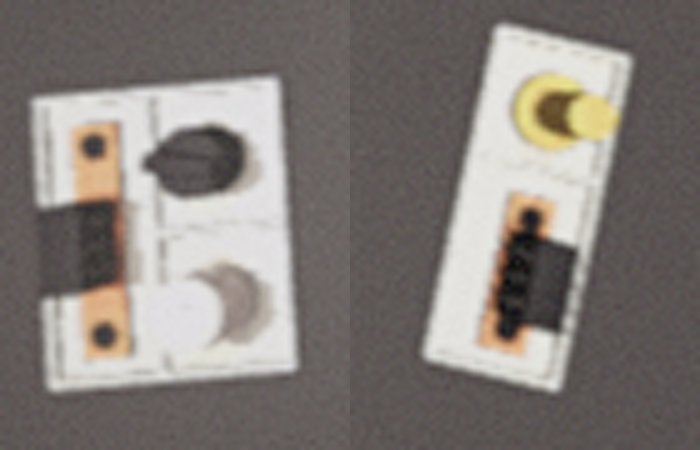

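All five pieces sit in their bays: long link left, plug (205,160) and insulator (190,310) in tray3; post (560,110) and short link (510,270) in tray2. They are level, on the floor and well centred, so I'm handing in.

```bash
python3 -c "
from cell import env
print(env.job_done())"
```

```text
the job is handed in; nothing more can be done
None
```

Both kits are made up and the job is handed in at about 32 s: the last camera check showed all five pieces level on their bay floors and within about 4 mm of centre; no verdict was returned.

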